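# Put the wash line on bypass and take out its used filter cartridge

## Robot

A 6-joint arm with a two-finger parallel gripper is mounted at the origin on the work surface. World frame = base frame: x ahead of the robot, y to its left, z up, the work surface at z = 0. Lengths are in m, angles in rad, forces in N, time in s.
With the tool pointing down it reaches from about 0.225 to 0.875 m from the base axis. Payload 3.4 kg.
Tool frame: the origin (TCP) lies at the very end of the fingers, on their centre line; the grasp point (between the pads) lies 19 mm behind it (manip.hold_point_z is the distance from the TCP to the grasp point, in m); z points along the fingers, x is the direction in which the jaws open and shut, and the axes are right-handed (so a half turn about z gives the same grasp; the last joint's range is limited). The gripper opens to 85 mm and grips with 20 to 120 N. Pads are 22 mm wide; open, the fingers measure 114 mm over their backs; the gripper's body (76 mm by 85 mm) begins 54 mm behind the grasp point. The pads swing forward as they close: fully open they stand 13 mm farther back than shut.
Start: joints at [1.142, 0.276, 1.505, -0, 1.361, -0.121], TCP at [0.174, 0.548, 0.231] pointing down, gripper open.
Joint ranges: [-2.89, 2.89], [-0.75, 2.08], [0.22, 2.7], [-1.18, 4.32], [0.11, 2.71], [-2.7, 2.7]. Speed limits (rad/s): [2.57, 2.57, 3.14, 3.14, 3.14, 3.14].

## Interface

Orientations are given as a unit quaternion [w, x, y, z].
In Python, from rig import telemetry, cams, manip, finder gives the robot as it stands. The module is installed in compiled form; this text tells all that it offers.
- The arm moves only by the tool carry_out, never from a script. Its argument "rows" is a list that holds one entry, the list of rows, each a list of 5 numbers: the gripper's target within -1 to 1 (fully open at 1, half-way at 0, shut at -1), then the shift along the world's x, y, z in cm, then the turn about the world's z in rad. A call has 1 to 12 rows; each row shifts and turns the commanded pose from where the row before left it; what a row does not reach is not made up. A row lasts 1/10 s, in which the tool goes at most 50 mm and 8.59 degrees, less where a joint would pass 70% of its speed; a pose out of reach is approached as far as the arm can. A call with a gripper value outside its range is refused whole. The fingers move at their own pace and stop on an object; "force" is the grip in N (left out, the last holds). Time passes only in rows, so rows that do not move let the fingers close. It gives the time, the measured TCP pose, the force and the opening at its end, in the units of the state.
- telemetry.get_state(): the state, without advancing time (a new reading comes with each control period).
- cams.get_image(name): name is "scene" or "top"; returns a dict with "image" (480x640x3 uint8, red, green, blue), "camera_matrix" (3x3 intrinsics, pixels), "eye" and "attitude" of the camera in the world. Camera axes: x right, y down, z forward; pixel columns grow to the right and rows downward; lengths in m; the calibration is good to about 2 mm. A picture is of the moment at which its call begins. There is no depth.
- manip.sign_off(): hands the job in, once; it reports no verdict.
Trained networks look in a picture, given as the dict that the camera call returned (one of the last four; its "shot" number tells which), for a name from the list of things; names that differ only in an ending like _2 or _b are one class to them, and where a whole thing is asked for, a point or a joint stands for the part that bears it (a point fixed in the world has none). Each returns a list of dicts, best first, with "confidence" (0 to 1); they miss things now and then, are a little off and sometimes report something else, mostly with a low value. They report only what shows in the picture. A call takes as long as a camera call. They do not tell look-alikes from the thing itself.
- finder.boxes_of(picture, thing): "xy" ([column, row] in pixels, amid what is visible of it).
The state is a dict: "clock": time; "qpos": joint angles; "qd": joint speeds; "effort": joint torques, N m; "position": TCP position; "ee_rot": TCP orientation; "contact_force": force on the tool from outside, world axes, zero at the start; "moment": the same for the moment, N m; "width": finger opening in m.
Only numpy, scipy, OpenCV 4.12 (cv2) and the standard library are available. Lean on these libraries where they do the work, as an engineer would, in place of code of your own. Each camera call takes 0.05 s, during which the arm holds its last target.

## Task

The wash filter is due for a change. Click the line selector round to its red bypass mark without running on into the next position; then push the filter cartridge in until it lets go and springs out, pull it free of its sloping bay and stand it gently upright in the yellow tray. Leave the selector on the red mark and everything else on the bench where it is.

Things in the scene. Friction and masses are not known exactly. Their poses are not given: they have to be found in the camera images.
- unit: White filter and valve unit, a wedge 240 deep (x) x 300 wide (y) mm, 55 mm high at its front (-x), 194 mm at its back; its top is a flat panel sloping 30 degrees down to the front. Fixed. Origin: centre of its underside; x to its high back, y to its left seen from its front, z up. On the panel: left (+y) the selector, right (-y) the cartridge in its bay, higher up a gauge 6 mm high and a display.
- bay (a point): Centre of the mouth of the cartridge's bay, on the panel's surface, (-17, -68, 114) mm from the unit's origin. z: the panel's outward normal, 30 degrees from vertical, leaning to the unit's front; the cartridge moves along it and the selector's axis is parallel to it. x: up the slope; y: to the unit's left. The mouth is 36 (x) by 52 mm (y), in a black bezel 4 mm high and 66 mm long (y).
- selector_grip (a point): Point on the selector's axis, in its grip bar, 30 mm above the panel, (-32, 68, 140) mm from the unit's origin. z: the panel's outward normal; x turns with the knob and points to the pointer end. Black knob: skirt 54 mm across, its top only 6 mm above the panel, on it a straight bar 46 mm long (x), 14 mm wide (y), its top 39 mm above the panel. Black dial plate 104 mm across, 2 mm thick.
- selector_pointer (a point): Pointer end of the selector's grip bar, 23 mm from the axis, at the height of selector_grip. A white line on the bar's top and end face marks this half of it. It clicks: turned from a position it resists, most (0.11 N m) a quarter of a click on, no more half-way, and then falls by itself into the next position; let go within half a click of a position it centres itself there.
- selector (a joint): Angle of the selector, rad, growing clockwise as seen looking onto the panel; 0: pointer straight up the slope. Eleven positions, one click of 0.5236 rad (30 degrees) apart, from -2.618 to 2.618, a dot on the dial plate at each. The big red dot, the bypass, is at -1.571 (pointer to the unit's left); the others are small and white. It starts 2 to 5 clicks clockwise of the red dot.
- red_mark (a point): Centre of the red dot on the dial plate, 13.6 mm across, 42.5 mm from the selector's axis and 3 mm above the panel.
- cartridge: The used filter cartridge, about 0.15 kg: amber box 30 (x) x 46 (y) x 64 mm with a notch in one side, on it a blue head 34 (x) x 50 (y) x 18 mm; 82 mm in all. Origin: centre of its foot; z towards the head; in the bay its axes are those of bay. Latched, the head's top stands 10 mm out of the panel (6 mm out of the bezel), the foot 72 mm below the panel, and it cannot be pulled out.
- cartridge_head (a point): Centre of the top face of the blue head (white patch), 82 mm above the foot. Pushed in by 3 mm or more (2 to 4 N; a hard stop comes at 5 mm) the latch lets go for good; when the push is taken away a spring lifts the head to 24 mm out of the panel, foot 58 mm below it. Then it slides out freely along the bay's z; it is clear of the bezel once its foot is 4 mm above the panel.
- tray_used: Yellow open tray, 160 (x) x 120 (y) x 22 mm high, walls 4 mm, floor 4 mm thick, 0.35 kg, loose on the bench. Origin: centre of its underside.
- tray_clean: White tray of the same size and shape, a bystander. The yellow and the white tray change places from run to run.
- cartridge_new: A new cartridge like the used one but with a white box, standing upright in the white tray: a bystander.
- reagent_bottle: Amber bottle, 72 mm across, 150 mm high: a bystander, as are all the following. Origin: centre of its foot.
- buffer_bottle: White bottle with blue cap, 60 mm across, 120 mm high.
- specimen_jar: Clear jar with red lid, 60 mm across, 65 mm high.
- beaker: Glass beaker, 72 mm across, 85 mm high.
- tube_rack: Blue rack of capped blood tubes, 70 x 200 x 95 mm high.
- tip_box: Grey box of yellow pipette tips, 120 x 85 x 53 mm high.
There are look-alikes about, which are no part of the job. Several things look just like the tray_used: the one meant starts farthest to the robot's left. What is shaped like the cartridge but pink or turquoise is not meant.

How it is judged:
By the outcome, as a careful person would: the job done as asked, in the order asked, and still so for the second after the job is handed in, with the robot touching nothing.
It also fails if it takes over 67 s, if anything falls off the work surface, if the arm or the gripper's body presses on something with over 40 N, if the wrist force passes 120 N, or if a joint passes its speed limit or range.

## Working session

There is one attempt and no reset: what is moved stays moved. The work goes in short steps, Python scripts to look and compute and a tool call to move; the robot and the scene stay as the last step left them, time stands still between calls to the robot, and variables do not carry over. Pictures are saved under pics/ and viewed, and the job is handed in when it is done.

Besides the shell and the picture viewer there is one more tool, called after "Request:" as name([rows], argument=value, ...), one row to a line, values as JSON. carry_out: Moves the arm, as the interface text tells. Its arguments: {"type":"object","properties":{"rows":{"type":"array","items":{"type":"array","items":{"type":"array","items":{"type":"number"}}}},"force":{"type":"number"}},"required":["rows"]}

```bash
mkdir -p pics; python3 - <<'E'
from rig import telemetry,cams,manip,finder
import cv2,numpy as np
s=telemetry.get_state(); print(s)
for n in ("scene","top"):
    p=cams.get_image(n); cv2.imwrite(f"pics/{n}0.png",p["image"][:,:,::-1])
    np.savez(f"{n}0.npz",**{k:np.array(v) for k,v in p.items()})
    print(n,p["camera_matrix"],p["eye"],p["attitude"])
    for t in ("unit","bay","selector_grip","selector_pointer","red_mark","cartridge_head","cartridge","tray_used","tray_clean"):
        try: print(t,finder.boxes_of(p,t))
        except Exception as e: print(t,e)
E
```

```text
{'clock': 0.0, 'qpos': array([ 1.14197988e+00,  2.76552892e-01,  1.50611947e+00,  7.11437130e-06,
        1.36067841e+00, -1.20991887e-01]), 'qd': array([ 0.00114634, -0.00133072,  0.0007519 , -0.00147206, -0.00045527,
        0.00097589]), 'effort': array([ 9.45823231e-04, -4.16768432e+01, -2.45800620e+01, -3.15378547e-04,
        1.10488309e-02, -6.80987725e-06]), 'position': array([0.17399852, 0.54749848, 0.23046915]), 'ee_rot': array([ 4.26480817e-04,  8.07151344e-01,  5.90343912e-01, -7.68681535e-04]), 'contact_force': array([-0.13628247, -0.28893982, -0.74687724]), 'moment': array([-0.03803905, -0.00840452,  0.01483313]), 'width': 0.08537601734079027}
scene [[480.6052039    0.         323.06084144]
 [  0.         480.6052039  246.43020219]
 [  0.           0.           1.        ]] [ 1.11421348 -0.41241807  1.19599172] [-0.24982807  0.81776043  0.49754509 -0.14595443]
unit [{'xy': [415.4, 234.5], 'confidence': 0.96}]
bay [{'xy': [417.5, 225.0], 'confidence': 0.71}, {'xy': [307.8, 239.2], 'confidence': 0.7}]
selector_grip [{'xy': [416.9, 196.9], 'confidence': 0.57}]
selector_poi
[... 832 characters left out ...]
[199.8, 225.4], 'confidence': 0.58}]
selector_grip [{'xy': [183.6, 254.4], 'confidence': 0.87}]
selector_pointer [{'xy': [184.3, 259.1], 'confidence': 0.71}]
red_mark [{'xy': [200.2, 226.7], 'confidence': 0.86}]
cartridge_head [{'xy': [164.6, 375.5], 'confidence': 0.95}, {'xy': [237.1, 217.5], 'confidence': 0.85}, {'xy': [287.5, 132.8], 'confidence': 0.2}]
cartridge [{'xy': [360.7, 266.7], 'confidence': 0.88}, {'xy': [237.1, 219.1], 'confidence': 0.78}, {'xy': [165.0, 375.1], 'confidence': 0.56}, {'xy': [426.2, 287.1], 'confidence': 0.42}]
tray_used [{'xy': [344.3, 194.6], 'confidence': 0.91}, {'xy': [437.6, 389.0], 'confidence': 0.73}]
tray_clean [{'xy': [426.0, 287.6], 'confidence': 0.79}]
```

View pics/scene0.png

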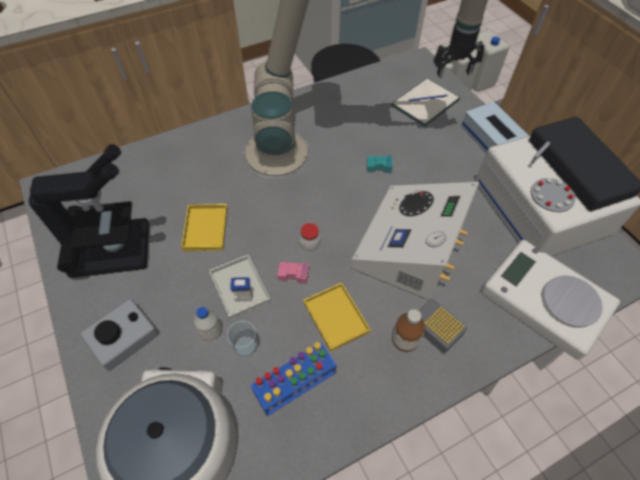

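View pics/top0.png

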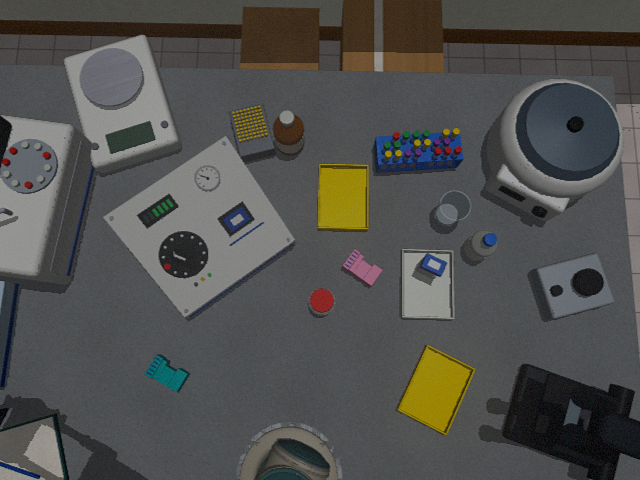

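```bash
python3 - <<'E'
import cv2
a=cv2.imread("pics/top0.png")[130:325,95:305]; cv2.imwrite("pics/z1.png",cv2.resize(a,None,fx=3,fy=3,interpolation=cv2.INTER_CUBIC)[:600])
a=cv2.imread("pics/scene0.png")[170:300,345:490]; cv2.imwrite("pics/z2.png",cv2.resize(a,None,fx=4,fy=4,interpolation=cv2.INTER_CUBIC))
E
```

```text
(no output)
```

View pics/z1.png

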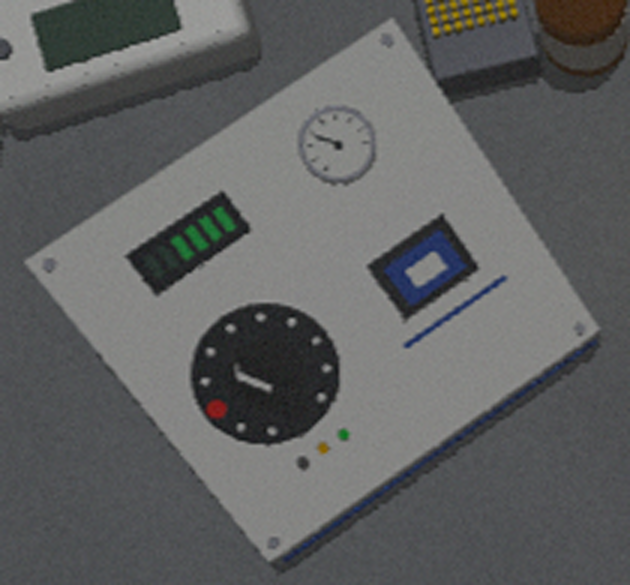

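View pics/z2.png

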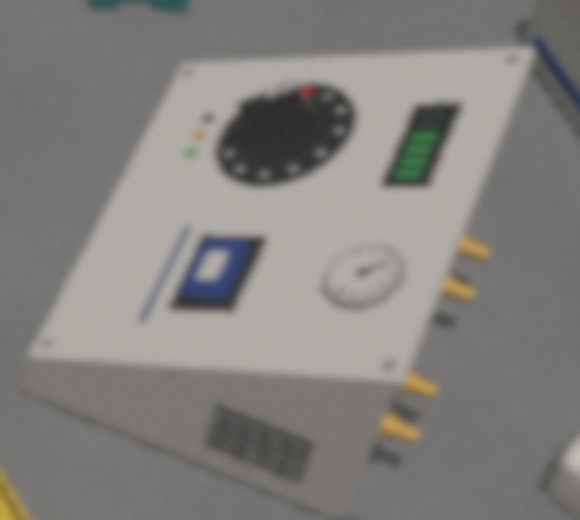

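```bash
cat > h.py <<'E'
import numpy as np
from scipy.optimize import least_squares
from scipy.spatial.transform import Rotation as R
def cam(n):
    d=np.load(n); q=d["attitude"]; return d["camera_matrix"],d["eye"],R.from_quat(np.r_[q[1:],q[0]]).as_matrix()
def proj(c,P):
    K,e,M=c; p=(np.atleast_2d(P)-e)@M; p=p@K.T; return p[:,:2]/p[:,2:]
def ray(c,uv):
    K,e,M=c; return e,M@np.linalg.solve(K,[uv[0],uv[1],1])
def onz(c,uv,z):
    e,d=ray(c,uv); return e+d*(z-e[2])/d[2]
def Rz(a): return R.from_euler('z',a).as_matrix()
n_u=np.array([-.5,0,3**.5/2]);u_u=np.array([3**.5/2,0,.5])
E
python3 - <<'E'
from h import *
T=cam("top0.npz");S=cam("scene0.npz")
C=np.array([[120,150,194],[120,-150,194],[-120,-150,55],[-120,150,55]])/1e3
axis=np.array([-32,68,140])/1e3-.03*n_u
red=axis+.003*n_u+np.array([0,.0425,0])
head=np.array([-17,-68,114])/1e3+.01*n_u
P=np.vstack([C,red,head])
uT=np.array([[103.3,217.3],[226,136],[295,240],[185,316.7],[167,266.3],[95+426/3,130+268/3]])
uS=np.array([[345+535/4,170+45/4],[345+407/4,170+381/4],[345+28/4,170+358/4],[345+183/4,170+62/4],[345+308/4,170+92/4],[345+211/4,170+264/4]])
def f(p):
    W=P@Rz(p[2]).T+[p[0],p[1],0]
    return np.r_[(proj(T,W)-uT).ravel(),(proj(S,W)-uS).ravel()]
r=least_squares(f,[.4,.25,.6],loss='soft_l1');print(r.x,r.fun.reshape(-1,2).round(1))
rt=least_squares(lambda p:f(p)[:12],[.4,.25,.6]);print(rt.x)
p=r.x; np.save("unit.npy",p); M=Rz(p[2]); o=np.array([p[0],p[1],0])
for t in range(-150,151,30):
    a=np.radians(t); d=np.cos(a)*u_u-np.sin(a)*np.array([0,1,0])
    e=o+M@(axis+.039*n_u+.023*d); c=o+M@(axis+.039*n_u)
    print(t,((proj(T,e)[0]-[95,130])*3).round(),((proj(T,c)[0]-[95,130])*3).round(),((proj(S,e)[0]-[345,170])*4).round())
for k,v in dict(axis=axis,bay=head-.01*n_u,red=red).items(): print(k,o+M@v)
print(onz(T,(344,197),.022),onz(T,(321,301),.065),onz(T,(363,267),.02))
for c in [(319,164),(369,164),(369,230),(318,230)]: print(onz(T,c,.022))
E
```

```text
[0.52688919 0.19159605 0.64404617] [[-0.5 -0.3]
 [-0.4 -0.5]
 [-0.2 -0.4]
 [-0.6  0.5]
 [-0.2 -0.2]
 [-0.6 -0.1]
 [-1.   0.6]
 [-2.1  0.1]
 [-0.5 -0.3]
 [-0.6  0.4]
 [-1.6 -0.1]
 [ 0.3  0.4]]
[0.52649707 0.19065286 0.64341174]
-150 [272. 418.] [269. 387.] [246.  86.]
-120 [254. 416.] [269. 387.] [261.  77.]
-90 [241. 406.] [269. 387.] [277.  74.]
-60 [234. 391.] [269. 387.] [290.  76.]
-30 [237. 374.] [269. 387.] [297.  84.]
0 [249. 361.] [269. 387.] [295.  95.]
30 [265. 355.] [269. 387.] [286. 107.]
60 [283. 358.] [269. 387.] [271. 115.]
90 [296. 368.] [269. 387.] [254. 119.]
120 [302. 383.] [269. 387.] [241. 116.]
150 [299. 399.] [269. 387.] [235. 108.]
axis [0.47246511 0.23576639 0.11401924]
bay [0.5541244  0.12701088 0.114     ]
red [0.44574707 0.26885183 0.11661731]
[ 0.63310595 -0.113164    0.022     ] [ 0.38141585 -0.0626889   0.065     ] [ 0.46583648 -0.1591195   0.02      ]
[ 0.71433654 -0.05207879  0.022     ]
[ 0.71671247 -0.17267052  0.022     ]
[ 0.55377428 -0.17282124  0.022     ]
[ 0.5515025  -0.05276207  0.022     ]
```

```bash
cat >> h.py <<'E'
up=np.load("unit.npy");Mu=Rz(up[2]);o=np.array([up[0],up[1],0])
AX=np.array([-32,68,140])/1e3-.03*n_u; BAY=np.array([-17,-68,114])/1e3
def pan(uc,lc,h,c=AX): return (o+Mu@(c+(uc*u_u+lc*np.array([0,1,0])+h*n_u)/1e3))
E
python3 - <<'E'
from h import *
a=pan(31,-16.5,18);b=pan(17.5,14,18)
print(a,b,b-a, (a-[.174,.5475,.2305])*100)
E
```

```text
[0.4966439  0.23328764 0.1451077 ] [0.46898135 0.25065776 0.1383577 ] [-0.02766255  0.01737012 -0.00675   ] [ 32.26438951 -31.42123594  -8.53923048]
```

Request:
carry_out([
  [[-1,3.2,-3.1,0.5,0.095],[-1,3.2,-3.1,0.5,0.095],[-1,3.2,-3.1,0.5,0.095],[-1,3.2,-3.1,0.5,0.095],[-1,3.2,-3.1,0,0.095],[-1,3.2,-3.1,0,0.095],[-1,3.2,-3.1,0,0.095],[-1,3.2,-3.1,0,0.095],[-1,3.2,-3.1,0,0.095],[-1,3.2,-3.1,0,0.096],[-1,0.3,-0.4,0,0],[-1,0,0,0,0]],
])

```text
clock: 2.2
position: [0.4979, 0.233, 0.251]
ee_rot: [-0.0, 0.449, 0.894, -0.0]
contact_force: [0.4, 0.2, -0.9]
width: -0.0002
```

Request:
carry_out([
  [[-1,-0.1,0,-2.5,0],[-1,0,0,-2.5,0],[-1,0,0,-2.0,0],[-1,0,0,-1.5,0],[-1,0,0,-1.0,0],[-1,0,0,-0.6,0],[-1,0,0,-0.5,0],[-1,0,0,0,0]],
])

```text
clock: 3.0
position: [0.496, 0.2343, 0.1452]
ee_rot: [-0.0, 0.447, 0.894, -0.0]
contact_force: [0.3, 0.5, 0.7]
width: -0.0001
```

```bash
cat > snap.py <<'E'
import sys,cv2,numpy as np
from rig import telemetry,cams,finder
tag=sys.argv[1]
for n,b in (("top",sys.argv[2]),("scene",sys.argv[3])):
    if b=="-":continue
    x,y,w,h,k=map(int,b.split(","))
    p=cams.get_image(n); np.savez(f"{n}_{tag}.npz",**{k_:np.array(v) for k_,v in p.items()})
    cv2.imwrite(f"pics/{n}_{tag}.png",cv2.resize(p["image"][y:y+h,x:x+w,::-1],None,fx=k,fy=k,interpolation=cv2.INTER_CUBIC))
s=telemetry.get_state();print(s["clock"],s["position"],s["contact_force"],s["width"])
E
python3 snap.py a 95,130,210,195,3 345,100,145,150,4
```

```text
3.1 [0.49654485 0.23420981 0.1458559 ] [ 0.89551313 -0.09488854 -0.16195797] -9.228178657861009e-05
```

View pics/top_a.png

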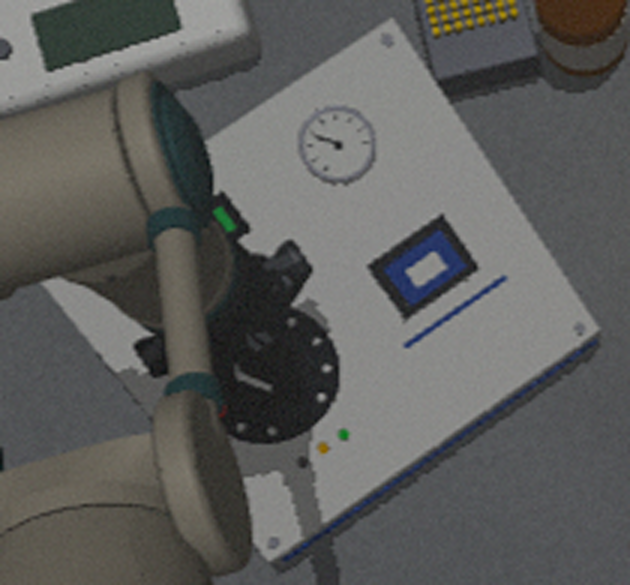

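View pics/scene_a.png

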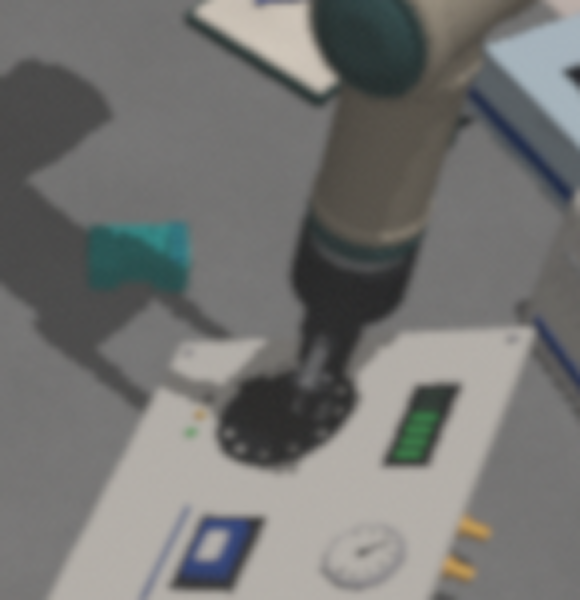

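The stick stands upslope of the bar, and the pointer line at crop (237,370)–(270,388) is unmoved. Now I'll sweep it round.

Request:
carry_out([
  [[-1,-0.28,0.17,-0.07,0],[-1,-0.28,0.17,-0.07,0],[-1,-0.28,0.17,-0.07,0],[-1,-0.28,0.17,-0.07,0],[-1,-0.28,0.17,-0.07,0],[-1,-0.28,0.17,-0.07,0],[-1,-0.28,0.17,-0.07,0],[-1,-0.28,0.17,-0.07,0],[-1,-0.28,0.17,-0.07,0],[-1,-0.22,0.1,-0.05,0],[-1,0,0,0,0]],
])

```text
clock: 4.2
position: [0.4671, 0.2506, 0.1381]
ee_rot: [-0.002, 0.447, 0.894, -0.001]
contact_force: [0.1, -0.2, -0.7]
width: 0.0001
```

```bash
python3 snap.py b 95,130,210,195,3 345,100,145,150,4
```

```text
4.3 [0.46735547 0.2504125  0.13794691] [-0.37735227  0.24406708  0.1455294 ] -9.145772120056203e-05
```

View pics/top_b.png

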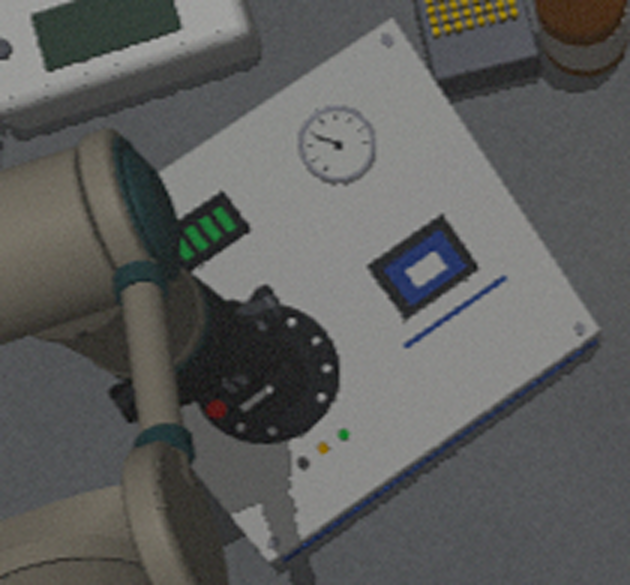

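```bash
python3 - <<'E'
from h import *
off=Mu@np.array([-.011,0,0])
for h in (30,13,10,6): print(h,pan(0,0,h,BAY)+off)
print("n",Mu@n_u)
E
```

```text
30 [0.53333291 0.11139955 0.13998076]
13 [0.54013013 0.11650325 0.12525833]
10 [0.54132964 0.11740391 0.12266025]
6 [0.54292898 0.11860478 0.11919615]
n [-0.39983642 -0.30021798  0.8660254 ]
```

Request:
carry_out([
  [[-1,0.3,0.2,0.2,0],[-1,0.3,0.2,1.0,0],[-1,0.2,0.2,2.5,0],[-1,0,0,3.3,0],[-1,0,0,0,0]],
])

```text
clock: 4.8
position: [0.4801, 0.2578, 0.2137]
ee_rot: [0.003, 0.447, 0.894, 0.004]
contact_force: [0.5, -0.9, 1.7]
width: -0.0004
```

Request:
carry_out([
  [[-1,1.5,-3.7,0,0],[-1,1.5,-3.6,0,0],[-1,1.4,-3.6,0,0],[-1,1.4,-3.6,0,0],[-1,0,0,-2.0,0],[-1,0,0,-2.0,0],[-1,0,0,-1.8,0],[-1,0,0,0,0],[-1,0,0,0,0]],
])

```text
clock: 5.7
position: [0.5349, 0.1114, 0.1506]
ee_rot: [-0.0, 0.447, 0.894, -0.0]
contact_force: [0.7, 0.7, -0.3]
width: -0.0001
```

```bash
python3 snap.py c 95,130,210,195,3 -
```

```text
5.75 [0.53545986 0.11147067 0.15126604] [-0.22865023  0.97794074 -0.28354163] 0.0001799122023143276
```

View pics/top_c.png

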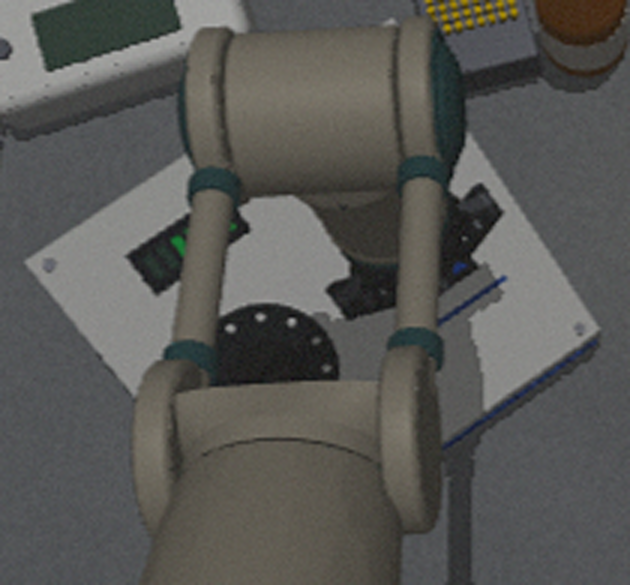

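Request:
carry_out([
  [[-1,0.2,0.2,-1.0,0],[-1,0.2,0.2,-1.0,0],[-1,0.1,0.1,-0.6,0],[-1,0.04,0.03,-0.087,0],[-1,0.04,0.03,-0.087,0],[-1,0,0,0,0],[-1,0,0,0,0]],
])

```text
clock: 6.45
position: [0.5408, 0.1169, 0.123]
ee_rot: [0.0, 0.447, 0.894, 0.0]
contact_force: [0.5, -0.5, -0.5]
width: 0.0001
```

Request:
carry_out([
  [[-1,0.04,0.03,-0.087,0],[-1,0.04,0.03,-0.087,0],[-1,0.04,0.03,-0.087,0],[-1,0,0,0,0]],
])

```text
clock: 6.85
position: [0.5418, 0.1178, 0.1203]
ee_rot: [-0.0, 0.447, 0.894, 0.0]
contact_force: [-0.6, -0.6, 3.1]
width: -0.0003
```

Request:
carry_out([
  [[-1,0.04,0.03,-0.087,0],[-1,0.04,0.03,-0.087,0],[-1,0,0,0,0]],
])

```text
clock: 7.15
position: [0.5427, 0.1185, 0.1184]
ee_rot: [0.0, 0.447, 0.894, 0.0]
contact_force: [-1.0, 0.0, 2.2]
width: -0.0002
```

Request:
carry_out([
  [[-1,0.03,0.02,-0.06,0],[-1,0.03,0.02,-0.06,0],[-1,0,0,0,0]],
])

```text
clock: 7.45
position: [0.5433, 0.1188, 0.1172]
ee_rot: [-0.0, 0.447, 0.894, 0.0]
contact_force: [-1.1, 0.3, 3.0]
width: -0.0001
```

Request:
carry_out([
  [[-1,-0.16,-0.12,0.35,0],[-1,-0.16,-0.12,0.35,0],[-1,-0.2,-0.15,0.43,0],[-1,-0.2,-0.15,0.43,0],[-1,-0.2,-0.15,0.43,0],[-1,-0.5,-0.4,2.0,0],[0.9,0,0,3.0,0],[0.9,0,0,1.0,0],[0.9,0,0,0,0],[0.9,0,0,0,0]],
])

```text
clock: 8.45
position: [0.5286, 0.1079, 0.1964]
ee_rot: [-0.0, 0.447, 0.894, -0.0]
contact_force: [-0.8, -0.0, -0.7]
width: 0.0577
```

```bash
python3 snap.py d 95,130,210,195,3 345,170,145,130,4
```

```text
8.55 [0.52815147 0.10786644 0.19571094] [ 0.00789546 -0.42054691  0.40323749] 0.07214257017193251
```

View pics/top_d.png

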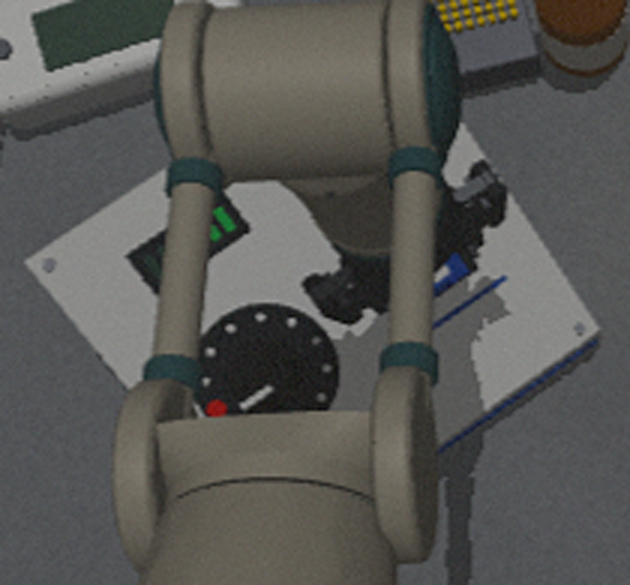

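View pics/scene_d.png

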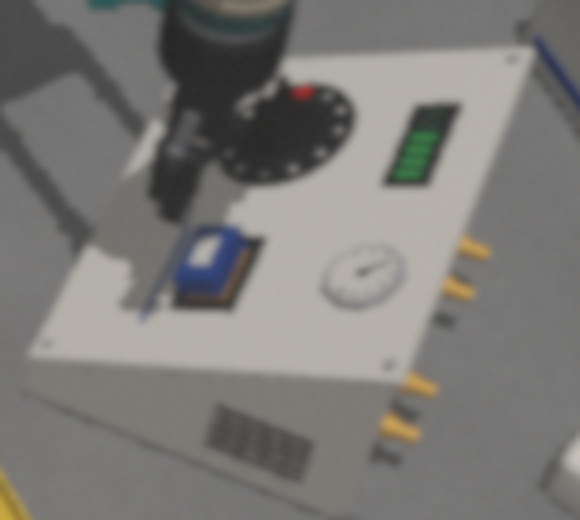

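```bash
python3 - <<'E'
from h import *
S=cam("scene_d.npz")
for h in (10,20,22,24,26): print(h,(proj(S,pan(0,0,h,BAY))[0]-[345,170])*4)
t=o+Mu@(BAY+np.array([-.010,0,.0045])); print(t,(t-[.52815,.10787,.1957])*100)
E
```

```text
10 [212.02428232 265.62889961]
20 [206.89149894 255.68506099]
22 [205.85921812 253.68520376]
24 [204.82501682 251.68162596]
26 [203.78888968 249.6743172 ]
[0.54612767 0.12100652 0.1185    ] [ 1.79776727  1.31365231 -7.72      ]
```

Request:
carry_out([
  [[1,0.9,0.65,0,0],[1,0.9,0.65,0,0],[1,0,0,-2.0,0],[1,0,0,-2.0,0],[1,0,0,-1.5,0],[1,0,0,-1.0,0],[1,0,0,-0.7,0],[1,0,0,-0.5,0],[1,0,0,0,0]],
])

```text
clock: 9.45
position: [0.5471, 0.121, 0.1197]
ee_rot: [-0.0, 0.447, 0.894, -0.0]
contact_force: [0.1, -0.1, 0.3]
width: 0.0852
```

Request:
carry_out([
  [[-1,0,0,0,0],[-1,0,0,0,0],[-1,0,0,0,0],[-1,0,0,0,0],[-1,0,0,0,0],[-1,0,0,0,0]],
], force=40)

```text
clock: 10.05
position: [0.5476, 0.121, 0.1207]
ee_rot: [0.001, 0.447, 0.894, 0.001]
contact_force: [0.3, 0.4, 3.9]
width: 0.0491
```

```bash
python3 snap.py e 95,130,210,195,3 345,170,145,130,4
```

```text
10.15 [0.54761935 0.12103143 0.12064816] [ 0.56494438 -0.42415599  2.92676609] 0.048534287060687964
```

View pics/scene_e.png

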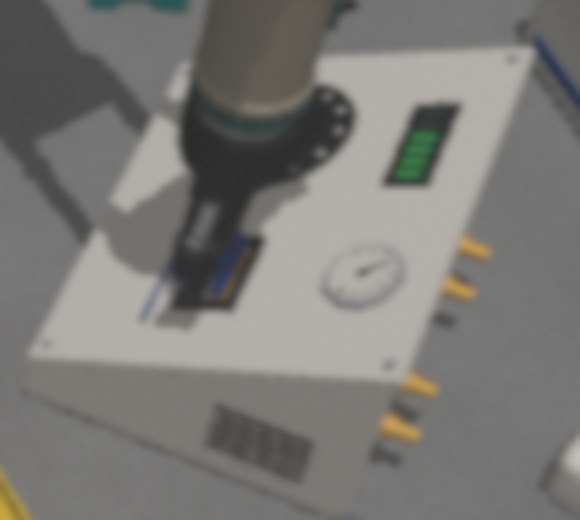

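Request:
carry_out([
  [[-1,-0.08,-0.06,0.173,0],[-1,-0.16,-0.12,0.346,0],[-1,-0.2,-0.15,0.433,0],[-1,-0.2,-0.15,0.433,0],[-1,-0.28,-0.21,0.606,0],[-1,-0.28,-0.21,0.606,0],[-1,0,0,0,0]],
])

```text
clock: 10.85
position: [0.5347, 0.1115, 0.1473]
ee_rot: [0.0, 0.447, 0.894, 0.0]
contact_force: [1.1, 2.3, 1.8]
width: 0.0488
```

```bash
python3 snap.py f - 345,170,145,130,4
```

```text
10.9 [0.53483204 0.1115619  0.14703523] [1.32821665 0.76144907 1.13869047] 0.04902271539451531
```

View pics/scene_f.png

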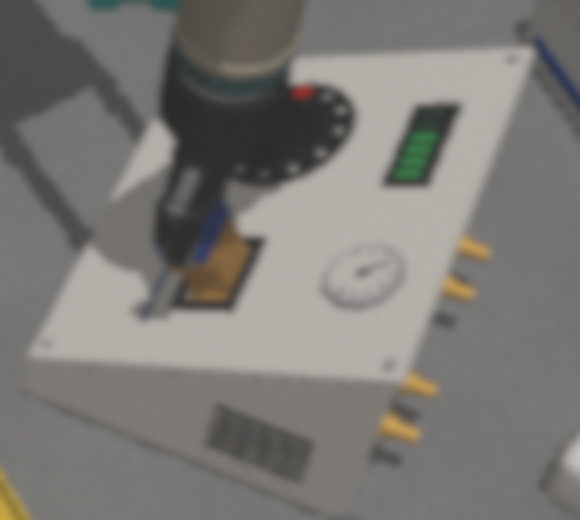

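Request:
carry_out([
  [[-1,-0.28,-0.21,0.606,0],[-1,-0.28,-0.21,0.606,0],[-1,-0.28,-0.21,0.606,0],[-1,-0.28,-0.21,0.606,0],[-1,-0.28,-0.21,0.606,0],[-1,-0.28,-0.21,0.606,0],[-1,-0.28,-0.21,0.606,0],[-1,0,0,0,0]],
])

```text
clock: 11.7
position: [0.5153, 0.0968, 0.1895]
ee_rot: [0.0, 0.447, 0.894, 0.0]
contact_force: [-0.2, -0.4, -1.3]
width: 0.0493
```

```bash
python3 snap.py g - 345,130,145,150,4
```

```text
11.75 [0.51539278 0.09701896 0.18903545] [ 0.55485105  1.2940141  -2.1680905 ] 0.04895916883142618
```

View pics/scene_g.png

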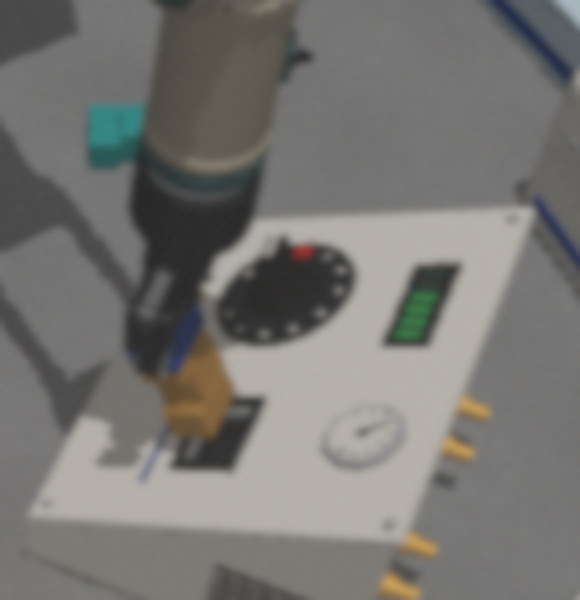

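```bash
python3 - <<'E'
from h import *
W=lambda x,y,z:o+Mu@np.array([x,y,z])/1e3
p=np.array([.51539,.09702,.18904]);print("unit",Mu.T@(p-o)*1e3)
w=[W(-190,-40,189),W(-190,-40,79.5)]
cur=p
for t in w: print(t,(t-cur)*100);cur=t
for a in range(30,-1,-5):
    r=np.radians(a); G=-15*np.array([np.cos(r),np.sin(r)])+75*np.array([-np.sin(r),np.cos(r)])
    t=W(-120+G[0],-40,30+G[1]-8); print(a,G,t,((t-cur)*100).round(2));cur=t
E
```

```text
unit [-65.98245318 -68.72536715 189.04      ]
[0.39896879 0.0455263  0.189     ] [-1.16421208e+01 -5.14936988e+00 -4.00000000e-03]
[0.39896879 0.0455263  0.0795    ] [  0.     0.   -10.95]
30 [-50.49038106  57.45190528] [0.4145701  0.05724058 0.07945191] [ 1.56  1.17 -0.  ]
25 [-45.29098644  61.6338101 ] [0.41872792 0.06036248 0.08363381] [0.42 0.31 0.42]
20 [-39.74690006  65.34664441] [0.42316137 0.06369135 0.08734664] [0.44 0.33 0.37]
15 [-33.90031578  68.5621513 ] [0.42783673 0.06720185 0.09056215] [0.47 0.35 0.32]
10 [-27.79572962  71.25585881] [0.4327184  0.07086726 0.09325586] [0.49 0.37 0.27]
5 [-21.47960118  73.40726622] [0.43776924 0.07465969 0.09540727] [0.51 0.38 0.22]
0 [-15.  75.] [0.4429508  0.07855028 0.097     ] [0.52 0.39 0.16]
```

Request:
carry_out([
  [[-1,-2.0,-0.9,0.3,0],[-1,-3.0,-1.3,0,0],[-1,-3.0,-1.3,0,0],[-1,-2.5,-1.1,0,0],[-1,-1.1,-0.5,-1.0,0],[-1,0,0,-3.0,0],[-1,0,0,-3.0,0],[-1,0,0,-2.5,0],[-1,0,0,-1.7,0],[-1,0,0,0,0]],
], force=30)

```text
clock: 12.75
position: [0.3972, 0.0463, 0.0775]
ee_rot: [-0.003, 0.447, 0.894, -0.001]
contact_force: [0.6, -0.3, -1.7]
width: 0.0489
```

```bash
python3 snap.py i 150,150,210,195,3 295,150,145,150,4
```

```text
12.85 [0.39955937 0.04623862 0.07961943] [ 0.24784667 -0.56175249 -1.11418059] 0.048754920174598766
```

View pics/scene_i.png

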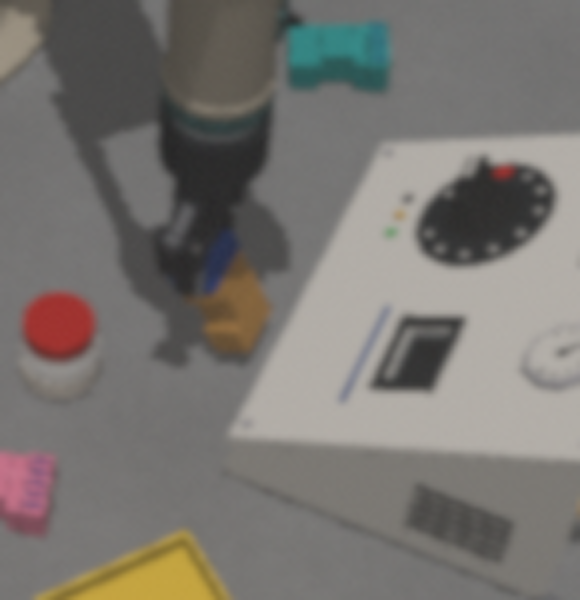

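View pics/top_i.png

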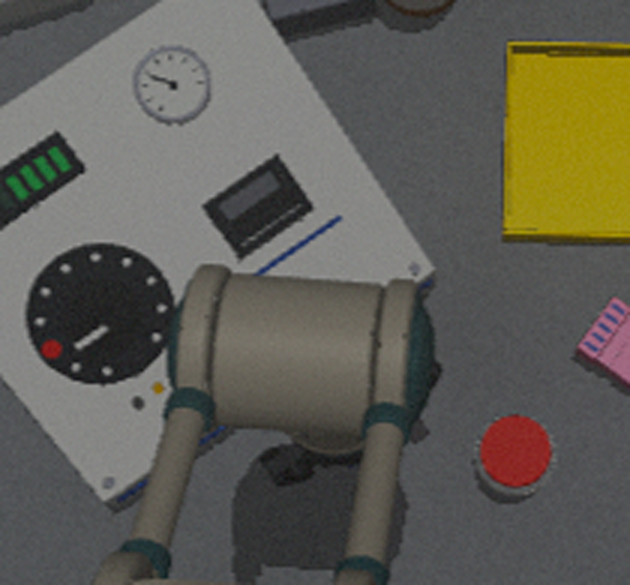

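Request:
carry_out([
  [[-1,0.8,0.6,0,0],[-1,0.5,0.35,0,0],[-1,0.26,0.2,0,0],[-1,0.21,0.16,0.21,0],[-1,0.21,0.16,0.21,0],[-1,0.22,0.17,0.19,0],[-1,0.22,0.17,0.18,0],[-1,0,0,0,0]],
])

```text
clock: 13.65
position: [0.4213, 0.0639, 0.087]
ee_rot: [-0.002, 0.447, 0.895, -0.002]
contact_force: [-3.8, -3.9, -1.6]
width: 0.0488
```

```bash
python3 snap.py j - 295,150,145,150,4
```

```text
13.7 [0.42129801 0.06389868 0.08698497] [-3.74513129 -3.4066535  -1.83539903] 0.04877316142498378
```

View pics/scene_j.png

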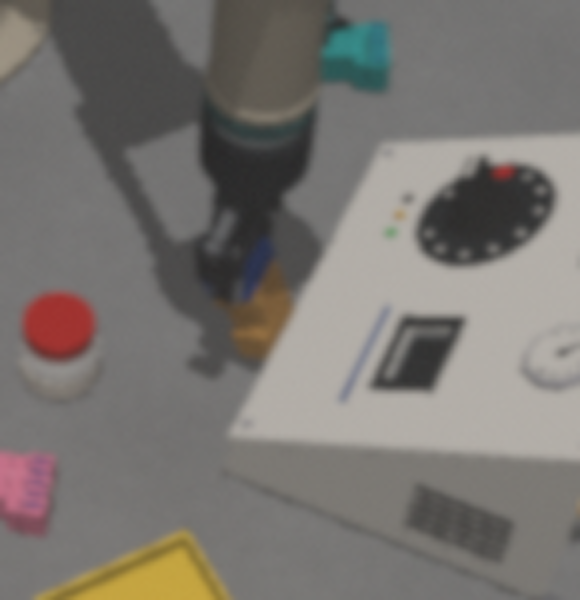

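Request:
carry_out([
  [[-1,0.24,0.18,0.16,0],[-1,0.24,0.18,0.16,0],[-1,0.24,0.18,0.14,0],[-1,0.24,0.18,0.13,0],[-1,0.25,0.19,0.11,0],[-1,0.25,0.19,0.11,0],[-1,0.26,0.2,0.08,0],[-1,0,0,0,0]],
])

```text
clock: 14.5
position: [0.4411, 0.0778, 0.0964]
ee_rot: [-0.0, 0.447, 0.894, 0.0]
contact_force: [-3.9, -1.6, -1.9]
width: 0.0492
```

```bash
python3 snap.py k - 295,150,145,150,4
```

```text
14.55 [0.44105037 0.07772897 0.096398  ] [-3.66711908 -0.087621   -1.90222344] 0.04886717796052092
```

View pics/scene_k.png

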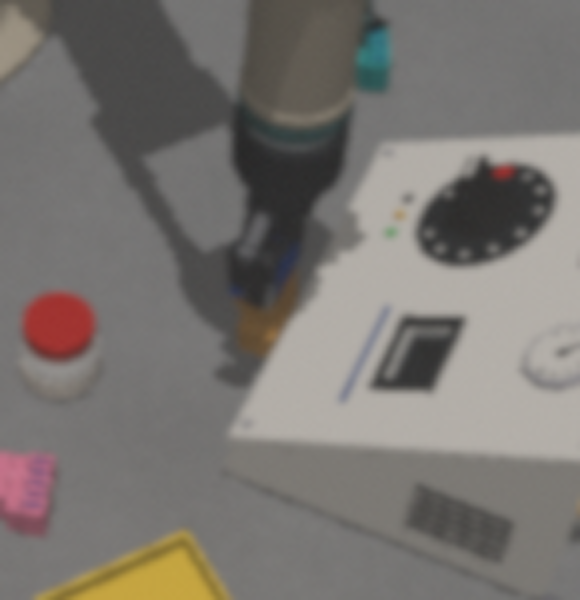

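Request:
carry_out([
  [[-1,0.12,0.09,0.03,0],[-1,0.12,0.09,0.02,0],[-1,0.08,0.06,0,0],[-1,0,0,0,0]],
])

```text
clock: 14.95
position: [0.4438, 0.0797, 0.097]
ee_rot: [-0.0, 0.447, 0.894, -0.0]
contact_force: [-5.6, -1.9, -0.9]
width: 0.0487
```

Request:
carry_out([
  [[-1,0.08,0.06,0,0],[-1,0.08,0.06,0,0],[-1,0,0,0,0],[-1,0,0,0,0]],
])

```text
clock: 15.35
position: [0.4455, 0.0808, 0.0972]
ee_rot: [-0.0, 0.447, 0.894, -0.0]
contact_force: [-4.9, -2.1, 0.3]
width: 0.049
```

Request:
carry_out([
  [[-1,-0.8,-0.6,0,0],[-1,-1.6,-1.2,0.5,0],[-1,-1.6,-1.2,2,0],[-1,-1,-1,2,0],[-1,0,0,0,0],[-1,0,0,0,0]],
])

```text
clock: 15.95
position: [0.3979, 0.0409, 0.1427]
ee_rot: [0.003, 0.448, 0.894, 0.002]
contact_force: [-0.2, -0.0, -1.8]
width: 0.0488
```

```bash
python3 snap.py l - 295,150,145,150,4
```

```text
16.0 [0.39723186 0.0410708  0.14206975] [ 0.13162577 -0.35009972 -2.31474822] 0.04873589450242228
```

View pics/scene_l.png

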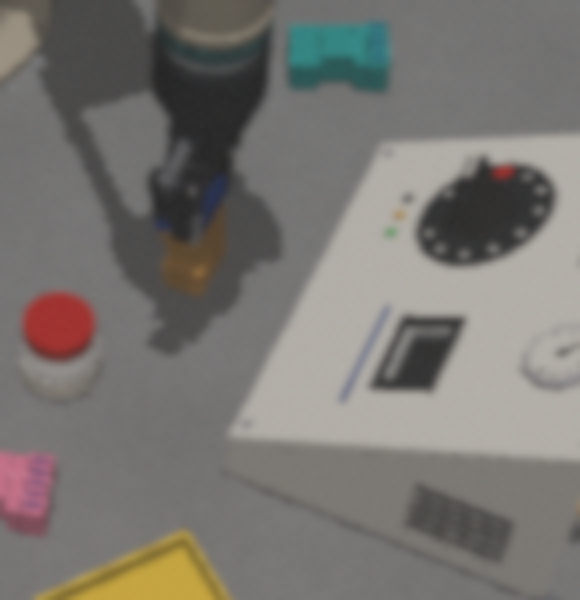

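```bash
cat > ov.py <<'E'
from h import *
import cv2,sys
def over(tag,x0,y0,k,tcp,yaw,tilts,out,camn="scene",gz=.008,zc=75):
    S=cam(f"{camn}_{tag}.npz"); im=np.load(f"{camn}_{tag}.npz")["image"][y0:y0+150,x0:x0+145,::-1]
    im0=cv2.resize(im,None,fx=k,fy=k,interpolation=cv2.INTER_CUBIC); tiles=[]
    for t in tilts:
        im=im0.copy(); r=np.radians(t)
        ux=np.array([np.cos(r),0,np.sin(r)]);n=np.array([-np.sin(r),0,np.cos(r)])
        def q(x,y,z): return tcp+np.array([0,0,gz])+Rz(yaw)@(x*ux+y*np.array([0,1,0])+(z-zc)*n)/1e3
        for (a,b,z0,z1) in ((15,23,0,64),(17,25,64,82)):
            c=[(a,b),(a,-b),(-a,-b),(-a,b)]
            for i in range(4):
                j=(i+1)%4
                for A,B in ((q(*c[i],z0),q(*c[j],z0)),(q(*c[i],z1),q(*c[j],z1)),(q(*c[i],z0),q(*c[i],z1))):
                    A=(proj(S,A)[0]-[x0,y0]+.5)*k;B=(proj(S,B)[0]-[x0,y0]+.5)*k
                    cv2.line(im,tuple(A.astype(int)),tuple(B.astype(int)),(0,255,0),1)
        cv2.putText(im,str(t),(10,20),0,.6,(0,0,255),2); tiles.append(im)
    cv2.imwrite(out,np.hstack(tiles)[:600])
E
python3 - <<'E'
from ov import *
import ov
# crop tighter: 66x75
def f():
    over("l",295,150,8,np.array([.3972,.0411,.1421]),up[2],[8,0,-8],"pics/tmp.png")
    im=cv2.imread("pics/tmp.png")
f()
im=cv2.imread("pics/tmp.png");w=145*8
cv2.imwrite("pics/ov_l.png",np.hstack([im[290:600,i*w+270:i*w+530] for i in range(3)]))
E
```

```text
(no output)
```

View pics/ov_l.png

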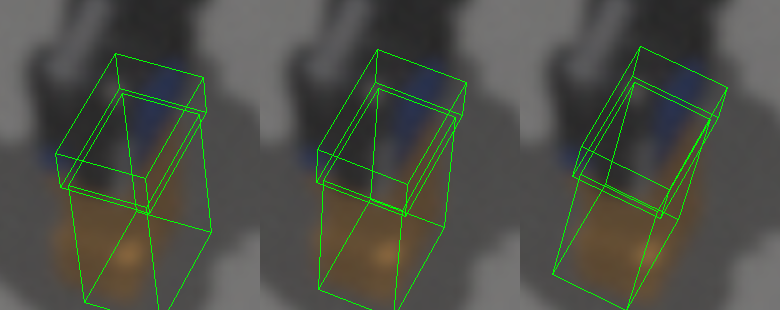

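```bash
sed -i 's/np.hstack(tiles)\[:600\]/np.hstack(tiles)/' ov.py; python3 - <<'E'
from ov import *
over("l",295,150,8,np.array([.3972,.0411,.1421]),up[2],[4,0,-4],"pics/tmp.png")
im=cv2.imread("pics/tmp.png");w=145*8
cv2.imwrite("pics/ov_l2.png",np.hstack([im[290:650,i*w+270:i*w+530] for i in range(3)]))
E
```

```text
(no output)
```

View pics/ov_l2.png

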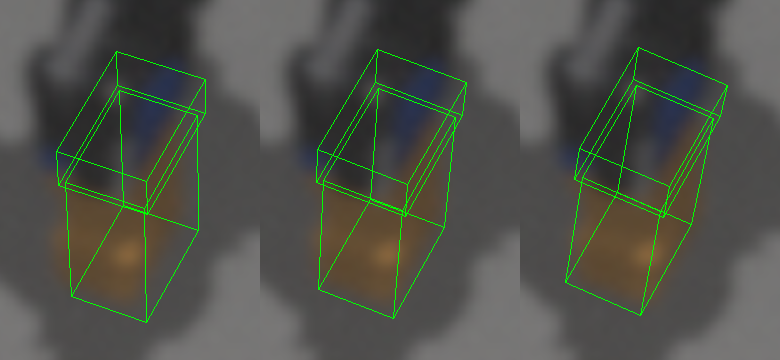

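```bash
python3 - <<'E'
from h import *
T=cam("top0.npz")
print("bottle",onz(T,(287,118),.15),onz(T,(289,130),.1),"tipbox",onz(T,(250,125),.053),"rack",onz(T,(376,133),.09),onz(T,(380,168),.09))
E
```

```text
bottle [0.77409797 0.0194518  0.15      ] [0.76716819 0.01756639 0.1       ] tipbox [0.7976554  0.11394729 0.053     ] rack [ 0.76805376 -0.18250222  0.09      ] [ 0.68372607 -0.19147982  0.09      ]
```

Request:
carry_out([
  [[-1,0,0,2,0],[-1,1.8,-1.4,1,-0.06],[-1,2.5,-1.75,0,-0.07],[-1,2.5,-1.75,0,-0.07],[-1,2.5,-1.75,0,-0.07],[-1,2.5,-1.75,0,-0.07],[-1,2.5,-1.75,0,-0.08],[-1,2.5,-1.75,0,-0.07],[-1,2.5,-1.75,0,-0.08],[-1,2.5,-1.75,0,-0.07],[-1,0,0,0,0],[-1,0,0,0,0]],
])

```text
clock: 17.2
position: [0.614, -0.1128, 0.1698]
ee_rot: [-0.001, 0.706, 0.708, -0.0]
contact_force: [-0.6, 0.6, -1.8]
width: 0.0487
```

Request:
carry_out([
  [[-1,0,0,-2,0],[-1,0,0,-2,0],[-1,0,0,-2,0],[-1,0,0,-1.3,0],[-1,0,0,-0.7,0],[-1,0,0,0,0],[-1,0,0,0,0]],
])

```text
clock: 17.9
position: [0.6141, -0.113, 0.0925]
ee_rot: [0.0, 0.706, 0.708, 0.0]
contact_force: [0.2, -0.6, -1.9]
width: 0.0487
```

```bash
python3 snap.py m 250,120,210,195,3 260,200,145,150,4
```

```text
18.0 [ 0.61438491 -0.11325697  0.09293692] [ 0.34796767 -0.49722832 -1.21462506] 0.04910897702877644
```

View pics/scene_m.png

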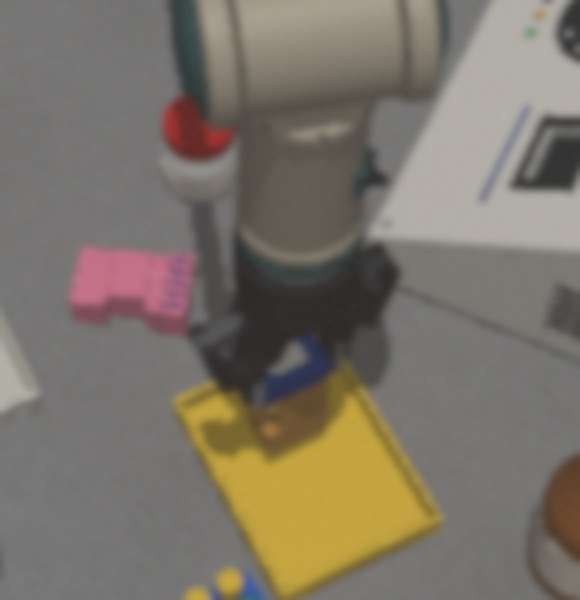

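View pics/top_m.png

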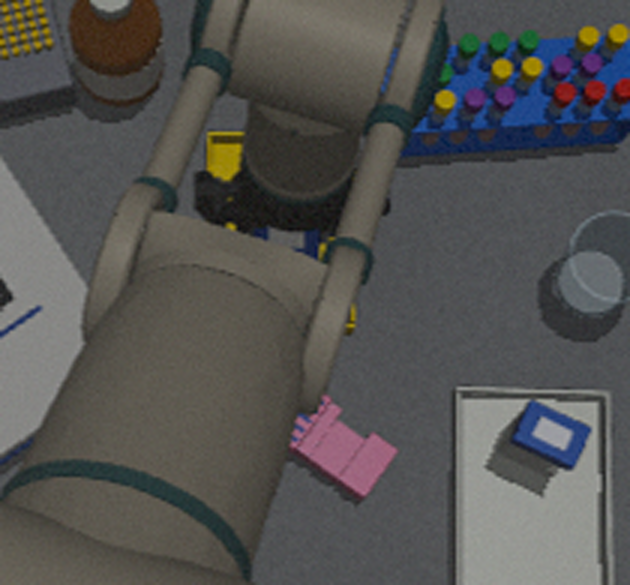

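```bash
python3 - <<'E'
from ov import *
over("m",260,200,8,np.array([.6143,-.1132,.0928]),2.215-.64-np.pi/2,[6,0,-6],"pics/tmp.png")
im=cv2.imread("pics/tmp.png");w=145*8
cv2.imwrite("pics/ov_m.png",np.hstack([im[620:980,i*w+430:i*w+690] for i in range(3)]))
E
```

```text
(no output)
```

View pics/ov_m.png

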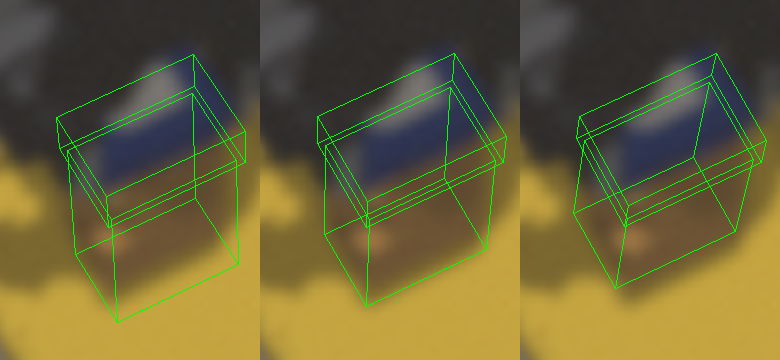

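```bash
python3 - <<'E'
from ov import *
rows=[]
for gz in (.012,.016):
    over("m",260,200,8,np.array([.6143,-.1132,.0928]),2.215-.64-np.pi/2,[0,4,8],"pics/tmp.png",gz=gz)
    im=cv2.imread("pics/tmp.png");w=145*8
    rows.append(np.hstack([im[640:940,i*w+430:i*w+690] for i in range(3)]))
cv2.imwrite("pics/ov_m2.png",np.vstack(rows))
rows=[]
for gz in (.012,.016):
    over("l",295,150,8,np.array([.3972,.0411,.1421]),up[2],[0,4,8],"pics/tmp.png",gz=gz)
    im=cv2.imread("pics/tmp.png")
    rows.append(np.hstack([im[310:610,i*w+270:i*w+530] for i in range(3)]))
cv2.imwrite("pics/ov_l3.png",np.vstack(rows))
E
```

```text
(no output)
```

View pics/ov_m2.png

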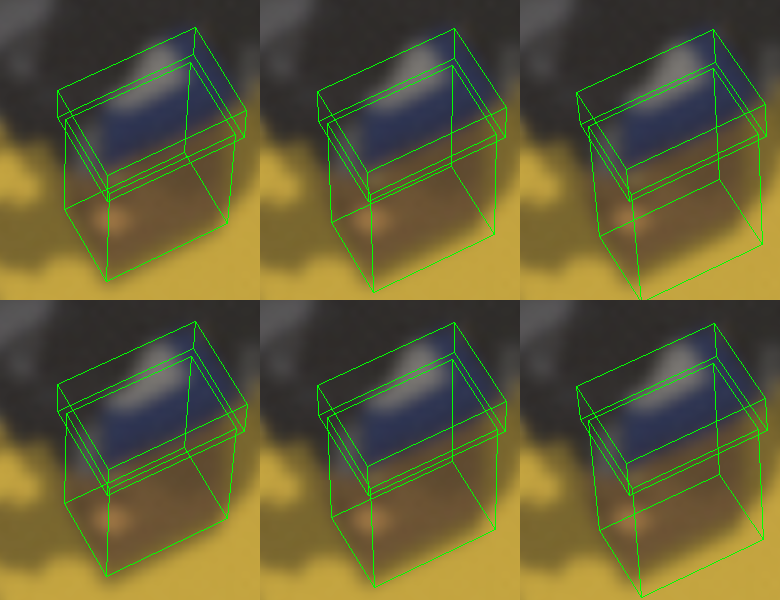

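View pics/ov_l3.png

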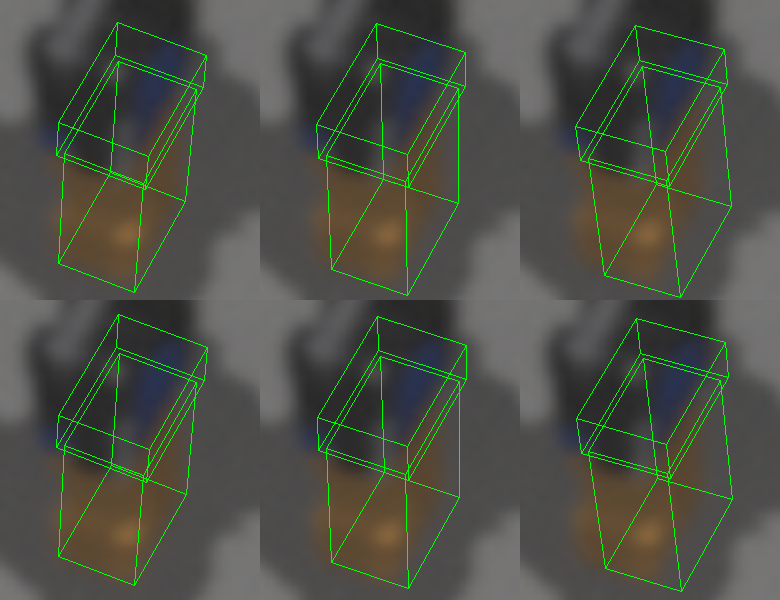

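Request:
carry_out([
  [[-1,0,0,-1.0,0],[-1,0,0,-0.6,0],[-1,0,0,-0.3,0],[-1,0,0,-0.2,0],[-1,0,0,0,0],[-1,0,0,0,0]],
])

```text
clock: 18.6
position: [0.6135, -0.113, 0.0711]
ee_rot: [-0.0, 0.706, 0.708, 0.0]
contact_force: [0.0, 1.3, 1.9]
width: 0.0487
```

Request:
carry_out([
  [[-1,0,0,-0.1,0],[-1,0,0,-0.1,0],[-1,0,0,0,0]],
])

```text
clock: 18.9
position: [0.6142, -0.113, 0.0708]
ee_rot: [0.001, 0.706, 0.708, 0.001]
contact_force: [-2.4, 1.5, 10.4]
width: 0.0488
```

Request:
carry_out([
  [[-1,0,0,0.1,0],[-1,0,0,0.05,0],[-1,0,0,0,0]],
])

```text
clock: 19.2
position: [0.6138, -0.113, 0.0709]
ee_rot: [0.0, 0.706, 0.708, 0.0]
contact_force: [-1.2, 1.1, 6.3]
width: 0.0484
```

```bash
python3 snap.py n - 260,200,145,150,4; python3 - <<'E'
from ov import *
over("n",260,200,8,np.array([.6138,-.113,.0715]),2.215-.64-np.pi/2,[-4,0,4],"pics/tmp.png",gz=.012)
im=cv2.imread("pics/tmp.png");w=145*8
cv2.imwrite("pics/ov_n.png",np.hstack([im[680:1040,i*w+430:i*w+690] for i in range(3)]))
E
```

```text
19.25 [ 0.61384185 -0.11296181  0.07086139] [-2.32275799  1.04521047  6.82048639] 0.04894896663192178
```

View pics/ov_n.png

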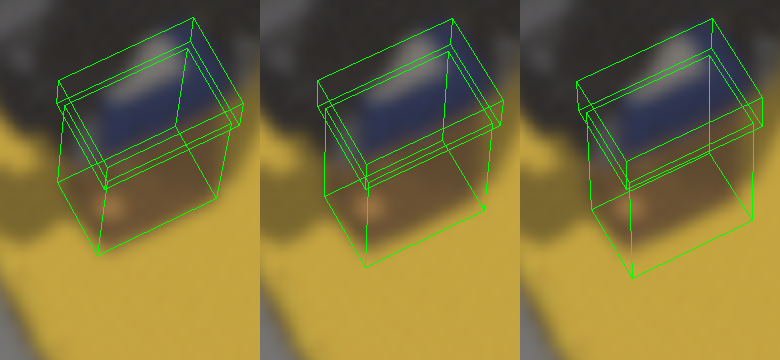

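Request:
carry_out([
  [[-1,0,0,0.08,0],[-1,0,0,0,0]],
], force=20)

```text
clock: 19.45
position: [0.6138, -0.1131, 0.071]
ee_rot: [0.0, 0.706, 0.708, 0.0]
contact_force: [-1.0, 1.0, 3.0]
width: 0.0489
```

Request:
carry_out([
  [[0.2,0,0,0.03,0],[0.25,0,0,0,0],[0.35,0,0,0,0],[0.5,0,0,0,0],[0.5,0,0,0,0]],
])

```text
clock: 19.95
position: [0.6137, -0.1132, 0.0713]
ee_rot: [-0.0, 0.706, 0.708, 0.0]
contact_force: [0.4, 0.3, -0.2]
width: 0.0639
```

```bash
python3 snap.py p - 260,200,145,150,4
```

```text
20.0 [ 0.6136529  -0.11315813  0.07136017] [ 0.05601168 -0.15365174  0.58421442] 0.0641692396919292
```

View pics/scene_p.png

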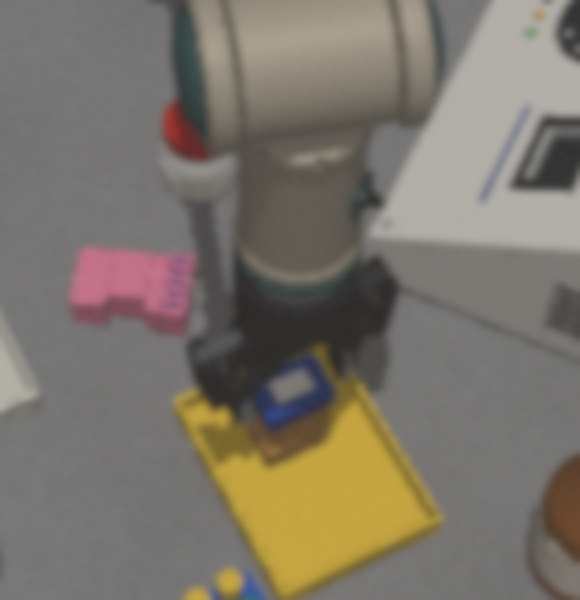

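Request:
carry_out([
  [[1,0,0,0,0],[1,0,0,0,0],[1,0,0,0.5,0],[1,0,0,2,0],[1,0,0,4,0],[1,0,0,4,0],[1,0,0,4,0],[1,-4,0,2,0],[1,-4,0,0,0],[1,-4,0,0,0],[1,-4,0,0,0],[1,0,0,0,0]],
])

```text
clock: 21.2
position: [0.4482, -0.112, 0.2368]
ee_rot: [-0.001, 0.706, 0.708, -0.001]
contact_force: [0.8, -0.0, 0.3]
width: 0.0851
```

```bash
python3 snap.py r 90,100,380,240,2 250,160,240,180,3; python3 snap.py r2 0,0,640,480,1 0,0,640,480,1
```

```text
21.3 [ 0.45343773 -0.11316607  0.23737466] [ 0.17851419 -0.28288527  0.60506347] 0.08562496270505916
21.4 [ 0.45490991 -0.113431    0.23700969] [ 0.04931544  0.2471831  -0.27945558] 0.08513734701487473
```

View pics/scene_r.png

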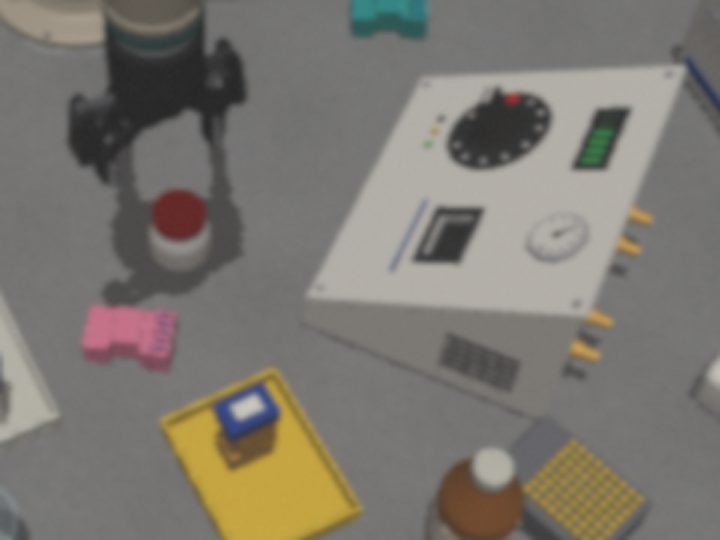

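View pics/top_r.png

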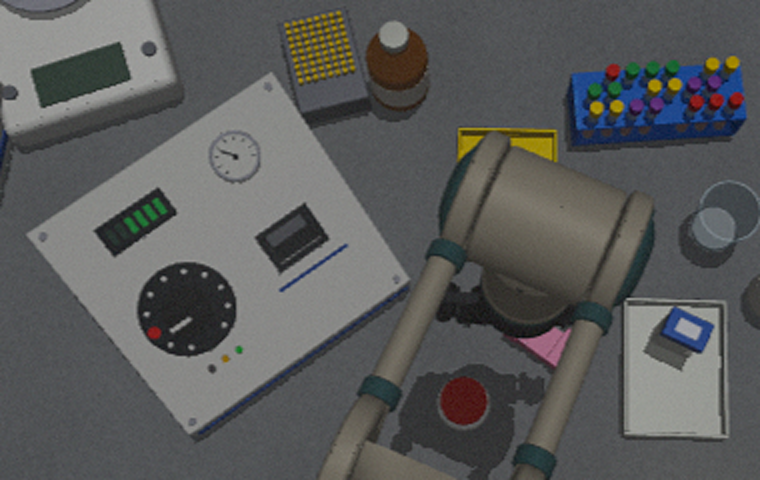

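The cartridge stands upright in the yellow tray, at scene crop (247,425). The pointer is at the red dot, and everything else is where it was.

```bash
python3 -c "
from rig import manip
print(manip.sign_off())"
```

```text
the job is handed in; nothing more can be done
None
```

The job is done and handed in at about 21 s of the 67 s allowed.

- **Selector:** I turned it two clicks anticlockwise to the red mark by pushing the bar with closed fingers. In the last pictures the pointer line still lies on the red dot.
- **Cartridge release and pull:** A push of about 3 N let the latch go, and a picture showed it sprung out. I gripped the head at 40 N and drew it out along the bay's axis.
- **Making it upright:** The tool stays vertical, so the cartridge came out leaning 30 degrees. I tilted it upright in the grip by pressing its foot against the fixed front face of the unit, with about 5–6 N. I stopped on position, because the rise in force I expected when it lay flat never came. The overlay checks disagreed slightly, with readings from about −4 to +8 degrees.
- **Placing:** I set it down in the yellow tray farthest to the robot's left. The downward force peaked at about 10 N and I eased it to 3 N before letting go.

After I backed the arm away, the scene picture showed the cartridge standing clear of the tray walls. In both last pictures the bay was empty. The yellow tray and the bystanders in view were where they had been, judged by eye. The arm hid most of the tray in the top view, so that last check rests mainly on the scene camera.

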